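# Transfer polished specimen mounts to the microscope tray in reverse order

### The arm

A 6-joint arm with a two-finger parallel gripper is mounted at the origin on the work surface. World frame = base frame: x ahead of the robot, y to its left, z up, the work surface at z = 0. Lengths are in m, angles in rad, forces in N, time in s.
With the tool pointing down it reaches from about 0.275 to 0.75 m from the base axis. Payload 10.2 kg.
Tool frame: the origin (TCP) lies midway between the tips of the shut fingers; the grasp point (between the pads) lies 19 mm behind it (env.hold_point_z is the distance from the TCP to the grasp point, in m); z points along the fingers, y is the line along which they close (so a half turn about z gives the same grasp; the last joint's range is limited). The gripper opens to 85 mm and grips with 20 to 120 N. Pads are 22 mm wide; open, the fingers measure 114 mm over their backs; the gripper's body (76 mm by 85 mm) begins 54 mm behind the grasp point. The pads swing forward as they close: fully open they stand 13 mm farther back than shut.
Start: joints at [-1.442, 0.313, 1.498, -0, 1.331, -0.223], TCP at [0.181, -0.493, 0.231] pointing down, gripper open.
Joint ranges: [-2.94, 2.94], [-0.97, 2.17], [0.19, 2.56], [-1.23, 4.37], [0.02, 3.11], [-2.88, 2.88]. Speed limits (rad/s): [2.39, 2.39, 3.01, 3.14, 3.14, 3.14].

### API

Orientations are given as a unit quaternion [x, y, z, w].
In Python, from bench import env, kinematics, monitor, eyes, job gives the robot as it stands. The module is installed in compiled form; this text tells all that it offers. Calls block until the motion is done:
- env.reach(position, orientation): joint-space move of the TCP to a pose.
- env.movel(position, velocity=0.15, frame=None, guard=None): straight line of the TCP; frame=None keeps the orientation; velocity is the mean speed in m/s. With guard (N) it stops when the force on the tool has changed by that much, and returns True; else False.
- env.set_joints(angles): joint-space move.
- env.release() and env.close_gripper(effort=None): open the fingers fully, or close them until they stop; effort is the grip in N (None keeps the last).
- env.hold(seconds).
- kinematics.ik(position, orientation): joint angles nearest the present ones, or None.
- monitor.sense(): the state.
- eyes.grab_frame(name): name is "scene" or "top"; returns a dict with "frame" (420x560x3 uint8, red, green, blue), "mtx" (3x3 intrinsics, pixels), "k1" (the pictures are not rectified: a ray, as slopes to the right and down, at radius r is drawn at 1 + k1 r^2 times it, then the intrinsics apply), "view" (4x4, takes a point from world to camera coordinates). Camera axes: x right, y down, z forward; pixel columns grow to the right and rows downward; lengths in m; the calibration is good to about 2 mm. A picture is of the moment at which its call begins. There is no depth.
A pose or a line that the arm cannot do raises env.MotionError and nothing moves.
- job.hand_in(): hands the job in; it is judged then, once.
The state is a dict: "clock": time; "joints": joint angles; "qvel": joint speeds; "joint_efforts": joint torques, N m; "position": TCP position; "ee_rot": TCP orientation; "contact_force": force on the tool from outside, world axes, zero at the start; "ft_torque": the same for the moment, N m; "finger_gap": opening from 0.0 (shut) to 1.0 (fully open); "gripper_force": force on a finger pad.
Only numpy, scipy, OpenCV 4.12 (cv2) and the standard library are available. Lean on these libraries where they do the work, as an engineer would, in place of code of your own. Each camera call takes 0.05 s, during which the arm holds its last target. There are 200 camera calls.

### The job

Move the four black specimen mounts from the round seats of the dark steel rack into the four square wells of the beige tray, in reverse order along the row: seen from the robot, the mount at the left end goes into the well at the right end, the second from the left into the second from the right, and so on. Keep every mount upright with its polished face up, and leave each standing flat on the floor of its well near the middle.

Things in the scene. Friction and masses are not known exactly. Their poses are not given: they have to be found in the camera images.
- mount_round: loose specimen mount: upright black resin cylinder, 30 mm diameter, 32 mm tall, about 60 g, with the bright steel outline of its embedded sample on the top face: a round dot 15 mm across. Origin at the centre of its underside, z up along the cylinder. At the start it stands in seat_round, up to 4 mm off its centre each way and turned at random.
- mount_square: loose specimen mount: upright black resin cylinder, 30 mm diameter, 32 mm tall, about 60 g, with the bright steel outline of its embedded sample on the top face: a 14 mm square. Origin at the centre of its underside, z up along the cylinder. At the start it stands in seat_square, up to 4 mm off its centre each way and turned at random.
- mount_bar: loose specimen mount: upright black resin cylinder, 30 mm diameter, 32 mm tall, about 60 g, with the bright steel outline of its embedded sample on the top face: a single bar 6 x 23 mm. Origin at the centre of its underside, z up along the cylinder. At the start it stands in seat_bar, up to 4 mm off its centre each way and turned at random.
- mount_cross: loose specimen mount: upright black resin cylinder, 30 mm diameter, 32 mm tall, about 60 g, with the bright steel outline of its embedded sample on the top face: a plus-shaped cross 22 mm across. Origin at the centre of its underside, z up along the cylinder. At the start it stands in seat_cross, up to 4 mm off its centre each way and turned at random.
- seat_round: fixed round grey metal seat on the source rack in which mount_round stands at the start: 58 mm outer, 45 mm inner diameter, rim 7 mm high, floor 2 mm above its origin. A paper tag on its robot side carries a round dot 15 mm across, at half size. Origin at the centre of its underside, on the rack's top. Which seat is at which of the rack's four places differs between starts.
- seat_square: fixed round grey metal seat on the source rack in which mount_square stands at the start: 58 mm outer, 45 mm inner diameter, rim 7 mm high, floor 2 mm above its origin. A paper tag on its robot side carries a 14 mm square, at half size. Origin at the centre of its underside, on the rack's top. Which seat is at which of the rack's four places differs between starts.
- seat_bar: fixed round grey metal seat on the source rack in which mount_bar stands at the start: 58 mm outer, 45 mm inner diameter, rim 7 mm high, floor 2 mm above its origin. A paper tag on its robot side carries a single bar 6 x 23 mm, at half size. Origin at the centre of its underside, on the rack's top. Which seat is at which of the rack's four places differs between starts.
- seat_cross: fixed round grey metal seat on the source rack in which mount_cross stands at the start: 58 mm outer, 45 mm inner diameter, rim 7 mm high, floor 2 mm above its origin. A paper tag on its robot side carries a plus-shaped cross 22 mm across, at half size. Origin at the centre of its underside, on the rack's top. Which seat is at which of the rack's four places differs between starts.
- source_rack: fixed dark steel base plate carrying the four seats in a row: 90 (x) x 258 (y) x 10 mm high. Origin at the centre of its underside, on the bench; its y axis runs along the row towards the robot's left (turned up to 0.15 rad). Its places lie at y = -93, -31, +31, +93 mm (x = 0) in its frame. It may be the nearer or the farther rack.
- tray: fixed beige plastic tray with four square wells in a row, empty at the start: 90 (x) x 258 (y) x 14 mm high. Origin at the centre of its underside, on the bench; its y axis runs along the row towards the robot's left (turned up to 0.15 rad). Wells centred at y = -93, -31, +31, +93 mm (x = 0) in its frame, each 46 x 46 mm, 8 mm deep, floor 6 mm above the origin.
Mind the look-alikes: they are no part of the job. What is shaped like the mount_round but blue or purple is not meant.

How it is judged:
By the outcome, as a careful person would: the job done as asked, in the order asked, and still so for the second after the job is handed in, with the robot touching nothing.
It also fails if it takes over 93 s, if anything falls off the work surface, if the arm or the gripper's body presses on something with over 40 N, if the wrist force passes 120 N, or if a joint passes its speed limit or range.

## Working session

There is one attempt and no reset: what is moved stays moved. The work goes in short steps, each a Python script; the robot and the scene stay as the last script left them, time stands still between calls to the robot, and variables do not carry over. Pictures are saved under pics/ and viewed, at most 14 in all, crops included, and the job is handed in when it is done.

```bash
mkdir -p pics; cat > h.py <<'E'
import numpy as np, cv2
from bench import env, kinematics, monitor, eyes, job
def grab(n,tag):
    g=eyes.grab_frame(n); cv2.imwrite(f'pics/{tag}.png',cv2.cvtColor(g['frame'],cv2.COLOR_RGB2BGR))
    np.savez(f'pics/{tag}.npz',**g); return g
def ray(g,uv,z):
    K=g['mtx'];k=float(g['k1']);V=g['view']
    d=np.array([(uv[0]-K[0,2])/K[0,0],(uv[1]-K[1,2])/K[1,1]]);s=d.copy()
    for _ in range(30): s=d/(1+k*(s@s))
    R=V[:3,:3];c=-R.T@V[:3,3];w=R.T@np.array([s[0],s[1],1.])
    return c+w*(z-c[2])/w[2]
E
python3 - <<'E'
from h import *
for n in('top','scene'):
    g=grab(n,n+'0'); V=g['view'];print(n,g['mtx'],g['k1'],-V[:3,:3].T@V[:3,3])
s=monitor.sense();print(s['clock'],s['ee_rot'],s['finger_gap'],env.hold_point_z)
E
```

```text
top [[403.76478388   0.         286.92889873]
 [  0.         403.76478388 204.39581374]
 [  0.           0.           1.        ]] 0.012591111054684122 [ 0.48717343 -0.03207089  0.69160064]
scene [[426.32547609   0.         281.83248353]
 [  0.         426.32547609 205.53800729]
 [  0.           0.           1.        ]] -0.015536107117358543 [1.07255017 0.09930475 0.44728422]
0.1 [ 9.84568236e-01  1.75000212e-01  2.36785743e-05 -5.60443941e-04] 1.0031983368899828 0.0187
```

View pics/top0.png

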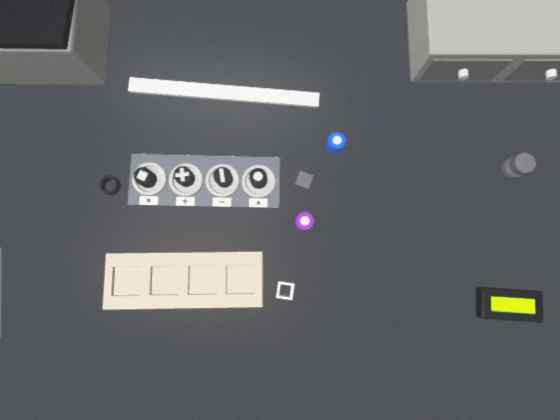

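View pics/scene0.png

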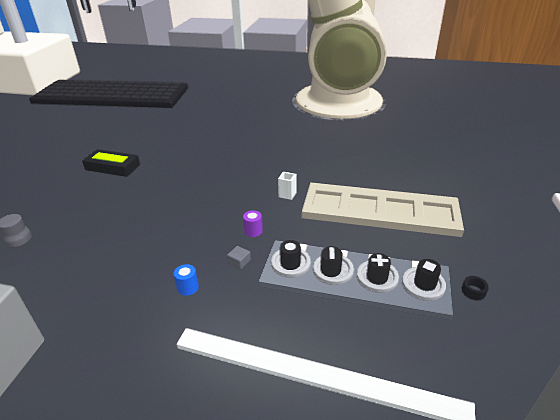

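Candidates: black mounts in the top view at (148,178) square, (183,176) cross, (222,178) bar and (258,178) round. The look-alikes are blue (337,141), purple (305,221), the black ring (110,185) and the grey peg (520,165). I choose the four black ones on the dark rack, which is the farther one. The beige tray at (183,281) is nearer.

```bash
cat > m.py <<'E'
from h import *
import sys
def tray(g):
    f=g['frame'];hsv=cv2.cvtColor(f,cv2.COLOR_RGB2HSV)
    m=cv2.inRange(hsv,(10,30,110),(30,140,255)); m[:, 300:]=0; m[:240]=0; m[325:]=0
    m=cv2.morphologyEx(m,cv2.MORPH_CLOSE,np.ones((9,9),np.uint8))
    c=max(cv2.findContours(m,0,1)[0],key=cv2.contourArea)
    P=np.array([ray(g,p,.013)[:2] for p in c[:,0].astype(float)],np.float32)
    return cv2.minAreaRect(P)
def rim(g):
    gray=cv2.cvtColor(g['frame'],cv2.COLOR_RGB2GRAY)
if __name__=='__main__':
    g=dict(np.load('pics/top0.npz'));f=g['frame']
    r=tray(g);print('tray',r);print(cv2.boxPoints(r))
    hsv=cv2.cvtColor(f,cv2.COLOR_RGB2HSV)
    # black body+cap: steel cap pixels inside dark region
    gray=cv2.cvtColor(f,cv2.COLOR_RGB2GRAY)
    print(gray[178,128:280])
    print(gray[150:212,183])
    cv2.imwrite('pics/crop.png',cv2.resize(cv2.cvtColor(f[145:215,95:290],cv2.COLOR_RGB2BGR),None,fx=4,fy=4,interpolation=cv2.INTER_CUBIC))
    s=dict(np.load('pics/scene0.npz'))['frame']
    cv2.imwrite('pics/crop2.png',cv2.resize(cv2.cvtColor(s[230:310,255:455],cv2.COLOR_RGB2BGR),None,fx=4,fy=4,interpolation=cv2.INTER_CUBIC))
E
python3 m.py
```

```text
tray ((0.4671245217323303, 0.12746234238147736), (0.09000406414270401, 0.25979650020599365), 0.9464886784553528)
[[ 0.41998288  0.25659952]
 [ 0.42427436 -0.00316156]
 [ 0.51426613 -0.00167483]
 [ 0.5099747   0.25808623]]
[ 95 123 148 162 207 183 111  72  83 127 187 222 233 236 238 239 234 176
 100  70  66  68  63  63  61  60  62  59  92 198 218 218 218 223 231 232
 222 190 144 142 165 217 225 216 174 139 113  88  80  76  76  86 152 224
 237 236 180  98  73  72  71  69  64  66  63  63  95 189 221 224 225 230
 226 216 178 145 154 178 215 223 205 175 197 214 211 178 118  79  76  73
  71  94 179 230 236 234 187  92  68  73  73  75  63  65 101 180 223 232
 230 220 191 158 150 160 205 222 217 187 188 214 190 128  80  71  83 143
 215 234 239 239 238 237 234 212 137  80  70  67  86 176 219 223 225 225
 224 221 194 163 152 154 156 128]
[ 95  95  94  96 113 152 152 153 152 152 151 155 158 187 218 213 120 111
 170 184 190 201 215 236 238 238 236 236 236 235 227 122  77  71  64  82
 140 218 222 222 220 216 198 219 225 212 187 243 246 245 201 183 240 246
 246 221 115  99  97  98  98  97]
```

View pics/crop.png

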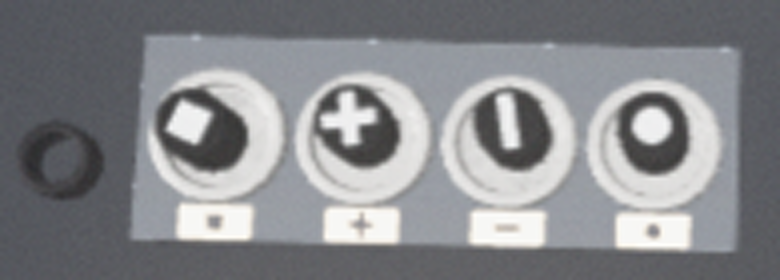

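View pics/crop2.png

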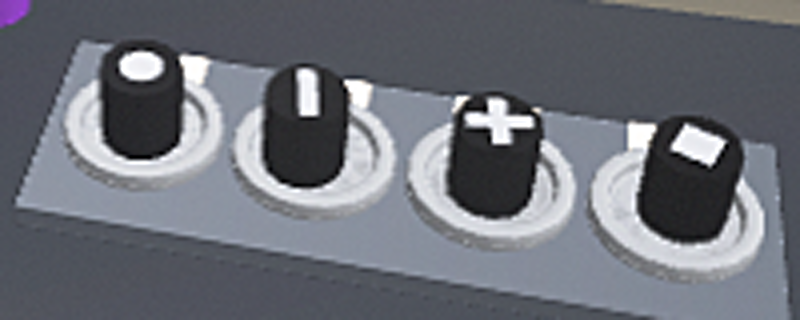

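The crops show four upright black mounts, each matching its tag. Left to right they are square, cross, bar, round, so square goes to the right-end well. Next I measure the steel marks in both views at z = 0.044.

```bash
cat > q.py <<'E'
from h import *
from m import tray
seeds={'top':[(142,175.5),(182,175),(222,175.5),(258.2,176.5)],'scene':[(429.7,266),(379.7,260.2),(331.7,253),(290,246.5)]}
for n,th in(('top',185),('scene',170)):
    g=dict(np.load(f'pics/{n}0.npz'));gray=cv2.cvtColor(g['frame'],cv2.COLOR_RGB2GRAY)
    big=cv2.resize(gray,None,fx=4,fy=4,interpolation=cv2.INTER_CUBIC)
    k,l,st,ce=cv2.connectedComponentsWithStats((big>th).astype(np.uint8),connectivity=4)
    for nm,s in zip(['sq','cross','bar','round'],seeds[n]):
        i=l[int(s[1]*4+1.5),int(s[0]*4+1.5)];uv=(ce[i]-1.5)/4
        print(n,nm,i,st[i,2:],uv.round(1),ray(g,uv,.044).round(4))
E
python3 q.py
python3 - <<'E'
import sys;sys.path.insert(0,'.')
from h import *
g=dict(np.load('pics/top0.npz'))
# rack corners from crop at z=.010, seat rim centres at z=.017
for p in[(146,37),(740,48),(735,250),(132,240)]: print('rack',ray(g,(95+p[0]/4,145+p[1]/4),.01).round(4))
for p in[(216,134),(363,137),(508,141),(654,145)]: print('seat',ray(g,(95+p[0]/4,145+p[1]/4),.015).round(4))
s=dict(np.load('pics/scene0.npz'))
for p in[(305,206),(461,233),(461,210),(313,185)]:print('tray scene corner',ray(s,p,.014).round(3))
E
```

```text
top sq 12 [  42   41 1109] [141.8 175.1] [0.6361 0.1933 0.044 ]
top cross 10 [  54   52 1278] [181.7 174.1] [0.6376 0.1287 0.044 ]
top bar 11 [ 22  54 780] [221.5 174.8] [0.6365 0.0639 0.044 ]
top round 13 [ 37  35 991] [257.4 175.9] [0.6347 0.0051 0.044 ]
scene sq 44 [  53   41 1252] [429.1 265.7] [0.6355 0.1924 0.044 ]
scene cross 37 [  68   46 1371] [379.3 259.8] [0.6373 0.1275 0.044 ]
scene bar 30 [ 21  47 830] [331.5 252.7] [0.6363 0.0626 0.044 ]
scene round 27 [ 43  28 975] [289.8 246. ] [0.6344 0.0035 0.044 ]
rack [0.6806 0.2245 0.01  ]
rack [ 0.6761 -0.0319  0.01  ]
rack [ 0.5874 -0.0297  0.01  ]
rack [0.592  0.2256 0.01  ]
seat [0.6367 0.1909 0.015 ]
seat [0.6355 0.1287 0.015 ]
seat [0.6337 0.0671 0.015 ]
seat [0.632  0.0049 0.015 ]
tray scene corner [0.497 0.001 0.014]
tray scene corner [0.519 0.251 0.014]
tray scene corner [0.457 0.257 0.014]
tray scene corner [0.431 0.003 0.014]
```

```bash
cat > p.py <<'E'
from h import *
Q=np.array([.70711,.70711,0,0]);Q/=np.linalg.norm(Q)
M={'sq':(.6358,.1929),'cross':(.6374,.1281),'bar':(.6364,.0633),'round':(.6346,.0043)}
C=np.array([.4671,.1275]);D=np.array([-.0165,1.])
W={'sq':C-.093*D,'cross':C-.031*D,'bar':C+.031*D,'round':C+.093*D}
ZT=.095
def pick(n):
    x,y=M[n]; env.reach([x,y,ZT],Q)
    hit=env.movel([x,y,.019],velocity=.12,guard=8)
    env.close_gripper(40); s=monitor.sense()
    print(n,'pick',hit,s['position'].round(4) if hasattr(s['position'],'round') else s['position'],s['finger_gap'],s['gripper_force'])
    env.movel([x,y,ZT],velocity=.15)
def place(n):
    x,y=W[n]; env.movel([x,y,ZT],velocity=.2)
    env.movel([x,y,.025],velocity=.12)
    hit=env.movel([x,y,.013],velocity=.04,guard=5)
    s=monitor.sense();print(n,'place',hit,np.round(s['position'],4),s['finger_gap'],np.round(s['contact_force'],1))
    env.release(); env.movel([x,y,ZT],velocity=.15); print('clock',monitor.sense()['clock'])
E
python3 - <<'E'
from p import *
g=dict(np.load('pics/top0.npz'))
for uv in[(127,281),(166,281),(204,280),(240,280)]:print('well px',ray(g,uv,.008).round(3))
for n in M: print(n,W[n].round(4),kinematics.ik([*M[n],.019],Q),kinematics.ik([*W[n],.013],Q))
pick('sq'); grab('scene','s1'); print(monitor.sense()['clock'])
E
```

```text
well px [0.465 0.221 0.008]
well px [0.465 0.157 0.008]
well px [0.466 0.094 0.008]
well px [0.466 0.035 0.008]
sq [0.4686 0.0345] [ 1.18623999e-01  8.28177100e-01  1.23957975e+00 -4.44089210e-16
  1.07383581e+00  1.18623999e-01] [-1.76611532e-01  5.05168137e-01  1.88497438e+00 -4.44089210e-16
  7.51450133e-01 -1.76611532e-01]
cross [0.4676 0.0965] [ 1.84794455e-02  8.00473386e-01  1.29426204e+00 -4.44089210e-16
  1.04685723e+00  1.84794455e-02] [-4.25423936e-02  5.16986440e-01  1.86278024e+00 -4.44089210e-16
  7.61825976e-01 -4.25423936e-02]
bar [0.4666 0.1585] [-8.37271815e-02  7.80392098e-01  1.33377162e+00 -4.44089210e-16
  1.02742894e+00 -8.37271815e-02] [ 8.92111313e-02  5.41033597e-01  1.81738402e+00 -4.44089210e-16
  7.83175040e-01  8.92111313e-02]
round [0.4656 0.2205] [-1.77526632e-01  7.71196761e-01  1.35182593e+00 -4.44089210e-16
  1.01856996e+00 -1.77526632e-01] [ 2.14593702e-01  5.76532159e-01  1.74983721e+00 -4.44089210e-16
  8.15223286e-01  2.14593702e-01]
sq pick False [0.6361 0.1929 0.0195] 0.33749517568701914 39.55153942108154
5.0833
```

View pics/s1.png

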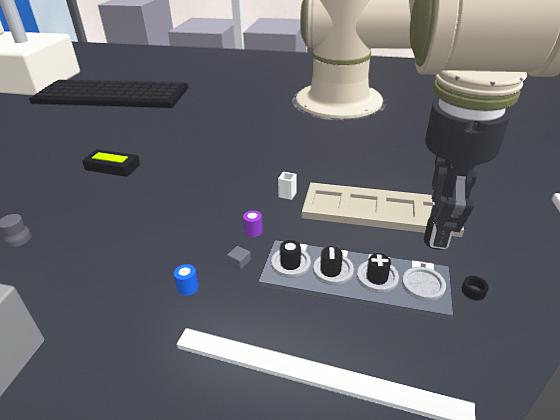

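The left seat (425,283) is empty and the mount is held in the fingers (440,232). The gap of about 29 mm fits a 30 mm mount. The well pixels agree with the tray model to within 2 mm, so I place it and look.

```bash
python3 - <<'E'
from p import *
place('sq'); pick('cross'); g=grab('top','t1'); grab('scene','s2')
f=cv2.cvtColor(g['frame'],cv2.COLOR_RGB2BGR)[130:330,90:290]
cv2.imwrite('pics/t1c.png',cv2.resize(f,None,fx=3,fy=3))
E
```

```text
sq place True [0.4689 0.0345 0.0134] 0.3373914022331766 [-1.8  0.1  6.9]
clock 8.7583
cross pick False [0.6377 0.1281 0.0194] 0.3354188851272435 39.516685009002686
```

View pics/t1c.png

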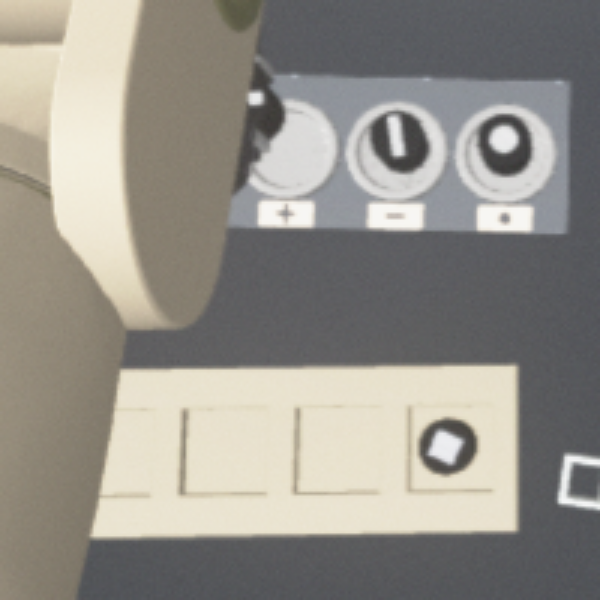

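View pics/s2.png

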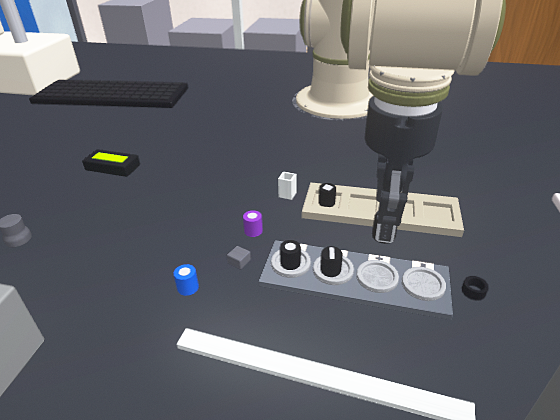

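The square mount stands upright in the right-end well, near the middle (crop pixel (447,446)). The cross is held and its seat (378,275) is empty. I continue with the other three.

```bash
python3 - <<'E'
from p import *
place('cross')
for n in('bar','round'): pick(n); place(n)
x,y,z=monitor.sense()['position']; env.movel([x,y,.2],velocity=.2)
env.set_joints([-1.442,0.313,1.498,0,1.331,-0.223])
g=grab('top','t2');grab('scene','s3')
cv2.imwrite('pics/t2c.png',cv2.resize(cv2.cvtColor(g['frame'],cv2.COLOR_RGB2BGR)[130:330,90:290],None,fx=3,fy=3))
gray=cv2.cvtColor(g['frame'],cv2.COLOR_RGB2GRAY)
m=(gray<95).astype(np.uint8);m[:245]=0;m[315:]=0;m[:,:108]=0;m[:,262:]=0
inv=cv2.findContours(m,0,2)[0]
for c in inv:
    if 150<cv2.contourArea(c)<900:
        (u,v),r=cv2.minEnclosingCircle(c);print('mount',round(u),round(v),round(r,1),ray(g,(u,v),.03).round(4))
print({k:v.round(4) for k,v in W.items()},monitor.sense()['clock'])
E
```

```text
cross place True [0.4679 0.0965 0.0134] 0.33812272846955077 [-1.2  0.1  7.4]
clock 15.0417
bar pick False [0.6367 0.0633 0.0194] 0.3394911267533158 39.51312482357025
bar place True [0.4669 0.1585 0.0134] 0.3382543347397458 [-1.1 -0.8  6.7]
clock 21.2667
round pick False [0.6349 0.0042 0.0195] 0.3383315425270852 39.53867018222809
round place True [0.4658 0.2206 0.0134] 0.34076010160918824 [-1.8 -0.5  6.4]
clock 28.075
mount 160 312 51.5 [0.4169 0.1588 0.03  ]
mount 124 282 12.0 [0.4653 0.2181 0.03  ]
mount 239 278 8.9 [0.4695 0.0346 0.03  ]
{'sq': array([0.4686, 0.0345]), 'cross': array([0.4676, 0.0965]), 'bar': array([0.4666, 0.1585]), 'round': array([0.4656, 0.2205])} 31.5583
```

View pics/t2c.png

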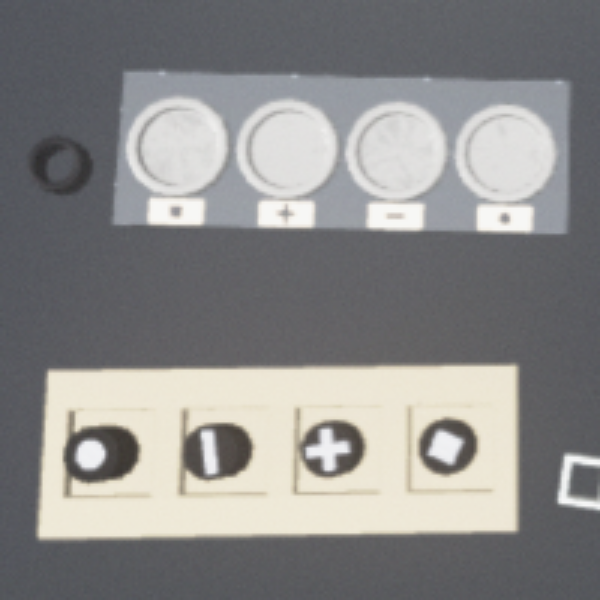

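View pics/s3.png

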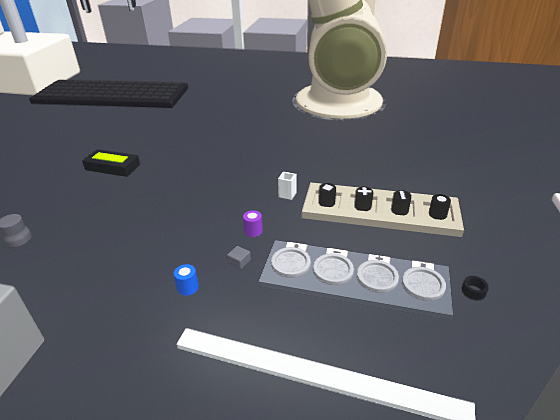

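All four stand in the wells in the order round, bar, cross, square. I check the centring with the top marks at z = 0.038 before handing in.

```bash
python3 - <<'E'
from p import *
g=dict(np.load('pics/t2.npz'));ok=True
for n,(a,b) in {'round':(90,454),'bar':(209,453),'cross':(327,451),'sq':(445,447)}.items():
    P=ray(g,(90+a/3-.3,130+b/3-.3),.038);e=(P[:2]-W[n]);ok&=np.linalg.norm(e)<.005;print(n,e.round(4))
if ok: print(job.hand_in())
E
```

```text
round [0.0008 0.0005]
bar [-0.0001  0.0005]
cross [-0.0004  0.0006]
sq [0.0004 0.0005]
the job is handed in; nothing more can be done
None
```

All four mounts are in the tray wells in reverse order (left to right: round, bar, cross, square), upright and within about 1 mm of the well centres; the job was handed in at about 32 s on the robot's clock.

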